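Clip a bisque tile into the sprung holder on the banding wheel and face it front

ROBOT

A 6-joint arm with a two-finger parallel gripper is mounted at the origin on a cart in front of the work surface, level with it; the furniture and walls round the work are solid. World frame = base frame: x ahead of the robot, y to its left, z up, the work surface at z = 0. Lengths are in m, angles in rad, forces in N, time in s.
With the tool pointing down it reaches from about 0.35 to 0.975 m from the base axis. Payload 7.1 kg.
Tool frame: the origin (TCP) lies on the mounting face of the last link; the fingertips stand 182 mm ahead of it and the grasp point (between the pads) lies 163 mm ahead of it; z points along the fingers, y is the direction in which the jaws open and shut (so a half turn about z gives the same grasp; the last joint's range is limited). The gripper opens to 88 mm and grips with 3 to 60 N. Pads are 20 mm wide; open, the fingers measure 115 mm over their backs; the gripper's body (75 mm by 178 mm) begins 61 mm behind the grasp point.
Start: joints at [-1.285, 0.423, 1.63, -0, 1.089, -0.019], TCP at [0.188, -0.596, 0.405] pointing down, gripper open.
Joint ranges: [-3, 3], [-0.9, 2.11], [0.09, 2.58], [-1.31, 4.45], [0.11, 2.69], [-2.54, 2.54]. Speed limits (rad/s): [2.39, 2.39, 3.01, 3.14, 3.14, 3.14].

INTERFACE

Orientations are given as a rotation vector (axis times angle).
In Python, from station import observe, snapshot, job_done gives the robot as it stands.
- The arm moves only by the shell command python3 -m handwheel 'ROWS'. ROWS is JSON, one flat list of numbers, 5 for each row, row after row: the opening, from 0 (shut) to 1 (fully open), then the shift along the tool's x, y, z in m, then the turn about the tool's z in rad. In form: [fingers, dx, dy, dz, roll, fingers, dx, dy, dz, roll, ...]. A call has 1 to 20 rows; each row shifts and turns the commanded pose from where the row before left it, along the tool's axes as they then stand; what a row does not reach is not made up. A row lasts 1/8 s, in which the tool goes at most 62.5 mm and 10.7 degrees, less where a joint would pass 70% of its speed; a pose out of reach is approached as far as the arm can. A call is refused whole if a number of a shift passes 0.0625 or a number of a turn 0.188, either way. A call with a gripper value outside its range is refused whole. The fingers move at their own pace and stop on an object; the grip force is fixed at half the most. Time passes only in rows, so rows that do not move let the fingers close. It gives the time, the measured TCP pose, the force and the opening at its end, in the units of the state.
- observe(): the state, without advancing time (a new reading comes with each control period).
- snapshot(name): name is "scene" or "top" or "wrist"; returns a dict with "image" (480x640x3 uint8, red, green, blue), "fov_y" (degrees; the focal length in pixels is half the picture's height over the tangent of half this angle, whatever the lens; pixels are square), "cx", "cy" (the principal point, pixels), "k1" (the pictures are not rectified: a ray, as slopes to the right and down, at radius r is drawn at 1 + k1 r^2 times it, then the intrinsics apply), "R" (3x3) and "t" (3): a world point X has camera coordinates R X + t; the wrist camera has in their place "mount" (4x4, takes a point from camera to tool coordinates, whose origin is the TCP and whose axes are the flange's). Camera axes: x right, y down, z forward; pixel columns grow to the right and rows downward; lengths in m; the calibration is good to about 2 mm. A picture is of the moment at which its call begins: read the wrist's pose just before it. There is no depth.
- job_done(): hands the job in, once; it reports no verdict.
The state is a dict: "clock": time; "joint_positions": joint angles; "joint_vel": joint speeds; "joint_efforts": joint torques, N m; "position": TCP position; "tcp_rot": TCP orientation; "contact_force": force on the tool from outside, world axes, zero at the start; "wrist_torque": the same for the moment, N m; "finger_gap": finger opening in m.
Only numpy, scipy, OpenCV 4.12 (cv2) and the standard library are available. Lean on these libraries where they do the work, as an engineer would, in place of code of your own. Each camera call takes 0.05 s, during which the arm holds its last target. There are 200 camera calls.

TASK

Get the big, brittle bisque tile ready for painting: hook one end under the fixed lip of the tile holder on the banding wheel, press the other end gently but firmly down past the sprung roller jaw until the tile is clipped in square and lies flat on the cork, and turn the wheel so that the end of the tile with the hanging hole points straight at the front of the table, where you stand. Leave the wheel at rest, and do not shift the jars, the cup, the bowl or the small test tiles standing around.

Things in the scene. Friction and masses are not known exactly. Their poses are not given: they have to be found in the camera images.
- tile: Plain bisque (cream-pink, unglazed) tile, 120 x 60 x 9 mm, 0.09 to 0.18 kg, lying on the table to the right of the wheel, far larger than the small test tiles. Brittle: pressed into the holder with over about 70 N it cracks. Origin: centre of its underside. x runs along its length, away from the hole end; z up out of its face. Any turn about z at the start.
- tile_hole (a point): Centre of the tile's 14 mm hanging hole, on its upper face, 43 mm from the tile's centre along its -x (17 mm from the hole end).
- wheel_base: Cast base of the banding wheel, fixed to the table, origin on the wheel's axis at table height; its axes are the world's (its -x points at the front of the table and the robot).
- wheel_head (a joint): Turn of the wheel head (rad, counter-clockwise from above; 0 when the seat's x points along world +x, away from the robot). Starts between 0.75 and 2.35; turns freely within -6.2 to 6.2. The head is a steel disc, 250 mm diameter, flat top 75 mm above the table. About 0.12 N m turns it; it stays where it is left.
- seat (a point): Centre of the holder's cork bed, on the wheel's axis, 22 mm above the disc; turns with it. x runs from the fixed hook to the sprung jaw, z up. The clipped tile's underside centre lies here, its ends at x = -60 mm (at the hook's wall) and +60 mm. Bed 36 mm wide (the tile overhangs 12 mm each side), from x = -60 to +46 mm; beside it only the disc, 22 mm lower.
- hook_lip (a point): Outer lower edge of the fixed hook's lip: x = -54 mm, z = 13 mm from the seat. Steel plate hook, 46 mm wide, wall at x = -60 mm; lip underside 10.5 mm above the bed at the wall, 13 mm at the edge; lip top 17.5 mm. The tile enters only tilted, hook end low, by about 12 to 17 degrees; flat it cannot pass between lip and roller.
- jaw_nose (a point): Top of the free-turning steel roller (16 mm diameter, 44 mm long across) in the sprung jaw's nose, at rest x = 63 mm, z = 24 mm from the seat. With one end at the hook's wall the tile's other end rests on the roller, tilted about 11 degrees; pressed down (about 15 N, 25 mm from that end) it drives the jaw back, then snaps under the roller.
- jaw (a joint): How far the sprung jaw is pushed back (m): 0 at rest, about 0.001 with the tile clipped, 0.005 as the tile passes, at most 0.008. Preload 4 N, 0.5 N more per mm. Its parts behind the roller reach x = 114 mm and z = 24 mm from the seat.
- pin_a (a point): Top centre of a brass bat pin near the rim, 10 mm diameter, 15 mm high on the head, 105 mm from the axis along the seat's +y. Good for pushing the wheel round.
- pin_b (a point): The same, along the seat's -y.
- underglaze_2: Underglaze jar, 48 x 48 x 68 mm, origin under its centre; a bystander at the left behind the wheel, to be left alone.
- water_bowl: Grey bowl, 136 mm wide, 62 mm high, origin under its centre; a bystander to the left, to be left alone.
- pinch_cup_2: Small speckled cup, 62 mm wide, 60 mm high, origin under its centre; a bystander behind the wheel, to be left alone.
- test_tile_2: Small glazed test tile, 66 x 36 x 7 mm, origin under its centre; a bystander to the left of the wheel, to be left alone.
- underglaze_1: Underglaze jar like the other, at the left front; a bystander.
- underglaze_4: Underglaze jar like the other, at the left front edge; a bystander.
- test_tile_1: Small glazed test tile, 66 x 36 x 7 mm, left of the wheel, nearer the front; a bystander.
Mind the look-alikes: they are no part of the job. What is shaped like the tile but blue or red is not meant.

How it is judged:
By the outcome, as a careful person would: the job done as asked, in the order asked, and still so for the second after the job is handed in, with the robot touching nothing.
It also fails if it takes over 56 s, if anything falls off the work surface, if the arm or the gripper's body presses on something with over 40 N, if the wrist force passes 120 N, or if a joint passes its speed limit or range.

## Working session

There is one attempt and no reset: what is moved stays moved. The work goes in short steps, Python scripts to look and compute and a shell command to move; the robot and the scene stay as the last step left them, time stands still between calls to the robot, and variables do not carry over. Pictures are saved under pics/ and viewed, about 8 in all and at most 12, crops included, and the job is handed in when it is done.

```bash
mkdir -p pics; ls; cat > h.py <<'E'
import numpy as np, cv2
from station import observe, snapshot
from scipy.spatial.transform import Rotation as R
def cam(name):
    o=observe(); s=snapshot(name); im=s["image"]; H=im.shape[0]
    f=H/2/np.tan(np.radians(s["fov_y"])/2)
    if name=="wrist":
        T=np.eye(4); T[:3,:3]=R.from_rotvec(o["tcp_rot"]).as_matrix(); T[:3,3]=o["position"]
        M=T@np.array(s["mount"]); Rc=M[:3,:3].T; t=-Rc@M[:3,3]
    else: Rc=np.array(s["R"]); t=np.array(s["t"])
    return dict(im=np.array(im),f=f,cx=s["cx"],cy=s["cy"],k=s["k1"],R=Rc,t=t)
def ray(c,uv):
    d=(np.atleast_2d(uv).astype(float)-[c["cx"],c["cy"]])/c["f"]
    p=d.copy()
    for _ in range(30): p=d/(1+c["k"]*(p**2).sum(1,keepdims=True))
    v=np.c_[p,np.ones(len(p))]@c["R"]
    return -c["R"].T@c["t"], v
def onz(c,uv,z):
    o,v=ray(c,uv); return o+v*((z-o[2])/v[:,2:3])
def proj(c,X):
    q=np.atleast_2d(X)@c["R"].T+c["t"]; p=q[:,:2]/q[:,2:]; p=p*(1+c["k"]*(p**2).sum(1,keepdims=True))
    return p*c["f"]+[c["cx"],c["cy"]]
def save(c,n): cv2.imwrite(f"pics/{n}.png",c["im"][:,:,::-1])
E
python3 - <<'E'
from h import *
o=observe(); print({k:np.round(v,3).tolist() for k,v in o.items()})
a=cam("top");b=cam("scene"); save(a,"top1"); save(b,"scene1")
for c in(a,b): print(np.round(-c["R"].T@c["t"],3),c["f"],c["k"])
E
```

```text
pics
{'clock': 0.0, 'joint_positions': [-1.285, 0.424, 1.631, -0.0, 1.089, -0.019], 'joint_vel': [-0.0, -0.002, 0.001, 0.0, 0.001, -0.001], 'joint_efforts': [-0.001, -54.463, -27.367, 0.064, 0.023, -0.0], 'position': [0.188, -0.596, 0.404], 'tcp_rot': [-3.104, -0.477, 0.0], 'contact_force': [0.12, 0.831, -0.077], 'wrist_torque': [0.034, 0.028, -0.016], 'finger_gap': 0.088}
[ 0.302 -0.063  1.829] 611.1017732090996 0.00031009196708220834
[0.129 0.707 0.994] 482.02842274332687 -0.1329628212508759
```

View pics/top1.png

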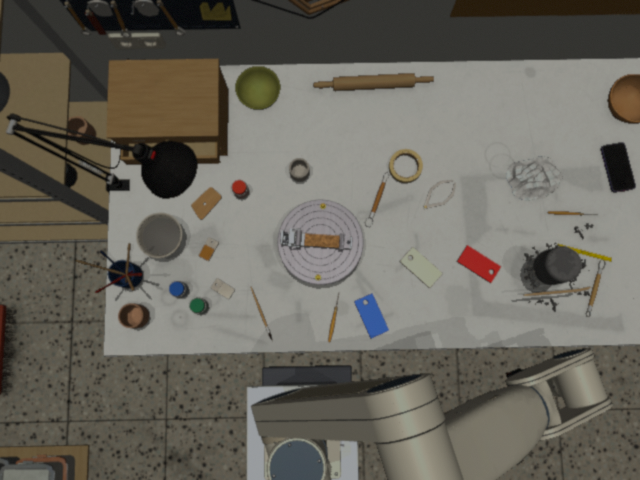

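View pics/scene1.png

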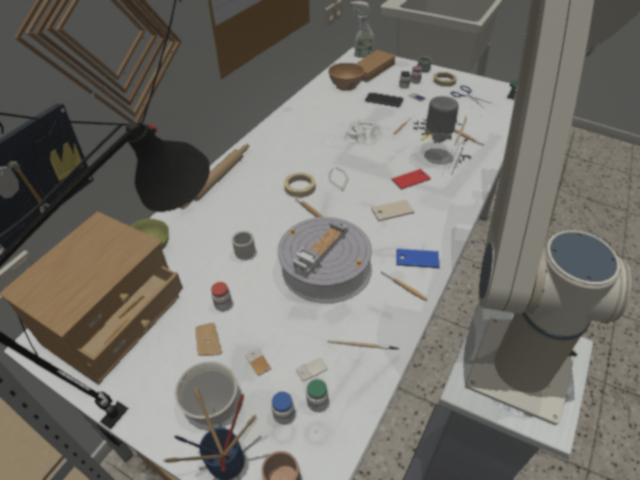

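The top view (up = +x, left = +y) shows the wheel at (320,243), with the jaw on its left (290,238) and the hook on its right (347,241). The pins are at (322,206) and (318,277). The cream tile is at (421,268) with its hole near (407,258). The scene view agrees: wheel at (325,257), cream tile at (393,210), blue and red decoys beside it.

```bash
cat > m1.py <<'E'
from h import *
c=cam("top"); im=c["im"]
hsv=cv2.cvtColor(im,cv2.COLOR_RGB2HSV)
# tile: print colour, segment near
print("tile rgb",im[272,425],"table",im[300,300],"pin",im[277,318],"hsv",hsv[272,425],hsv[277,318])
roi=np.zeros(im.shape[:2],bool); roi[240:295,392:450]=1
d=np.abs(im.astype(int)-im[272,425].astype(int)).sum(2)
m=((d<30)&roi).astype(np.uint8)
m=cv2.morphologyEx(m,cv2.MORPH_OPEN,np.ones((3,3)))
cs,_=cv2.findContours(m,0,2); k=max(cs,key=cv2.contourArea)
box=cv2.boxPoints(cv2.minAreaRect(k)); P=onz(c,box,0.009)
print("tile box",np.round(P,3).tolist(),np.linalg.norm(P-np.roll(P,1,0),axis=1),"c",P.mean(0))
roi[:]=0; roi[195:290,275:370]=1
m=((hsv[...,0]>12)&(hsv[...,0]<30)&(hsv[...,1]>130)&roi).astype(np.uint8)
n,l,s,ce=cv2.connectedComponentsWithStats(m)
for i in range(1,n):
    if s[i,4]>6: print(s[i],ce[i],onz(c,ce[i],0.09)[0].round(4))
big=cv2.resize(im[190:300,265:450],None,fx=4,fy=4,interpolation=2); cv2.imwrite("pics/crop1.png",big[:,:,::-1])
E
python3 m1.py
```

```text
tile rgb [153 156 136] table [144 144 138] pin [145 129  49] hsv [ 35  33 156] [ 25 169 145]
tile box [[0.572, -0.28, 0.009], [0.569, -0.452, 0.009], [0.406, -0.443, 0.009], [0.41, -0.274, 0.009]] [0.16232085 0.17193737 0.16244305 0.16954167] c [ 0.48915719 -0.3622148   0.009     ]
[321 204   4   4  14] [322.5        205.71428571] [ 0.6646 -0.0722  0.09  ]
[305 235  34  12 352] [321.51420455 240.61647727] [ 0.5621 -0.0673  0.09  ]
[316 275   4   4  14] [317.5        276.71428571] [ 0.4583 -0.0538  0.09  ]
```

View pics/crop1.png

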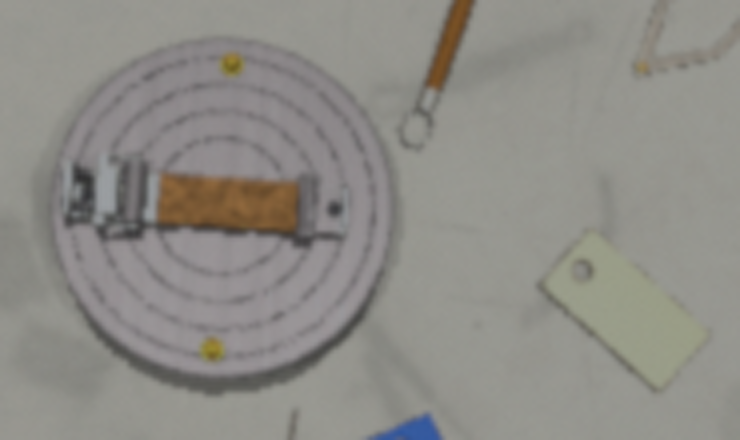

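The crop shows the hole end of the tile at upper left, hole at about (583,270) in the crop. The tile corners are at (593,228), (540,285), (658,391) and (710,335). The pins are at (232,64) and (212,349), 207 mm apart against the nominal 210. Next I measure the tile and work out the approach.

```bash
cat > m2.py <<'E'
from h import *
import sys
def tile(c,roi,z=0.009,smin=24):
    hsv=cv2.cvtColor(c["im"],cv2.COLOR_RGB2HSV)
    m=((hsv[...,0]>18)&(hsv[...,0]<50)&(hsv[...,1]>smin)&(hsv[...,2]>110)); 
    r=np.zeros_like(m); r[roi]=1
    m=cv2.morphologyEx((m&r).astype(np.uint8),cv2.MORPH_OPEN,np.ones((3,3)))
    k=max(cv2.findContours(m,0,2)[0],key=cv2.contourArea)
    P=onz(c,k[:,0,:],z)[:,:2].astype(np.float32)*1000
    (x,y),(w,h),a=cv2.minAreaRect(P); B=cv2.boxPoints(((x,y),(w,h),a))
    e=B[1]-B[0]; f=B[2]-B[1]; L=e if np.linalg.norm(e)>np.linalg.norm(f) else f
    ang=np.arctan2(L[1],L[0])
    return np.array([x,y])/1000,ang,sorted((w,h))
def totool(d,roll=0):
    o=observe(); M=R.from_rotvec(o["tcp_rot"]).as_matrix(); return M.T@d
if __name__=="__main__":
    c=cam("top"); p,a,s=tile(c,np.s_[240:295,392:450]); print(p,a,s)
    h=onz(c,[265+583/4,190+270/4],.009); print("hole",h)
    o=observe(); print("delta tool",totool(np.r_[p-o["position"][:2],0]))
    M=R.from_rotvec(o["tcp_rot"]).as_matrix(); print(M.round(3)); print(np.array(snapshot("wrist")["mount"]).round(3))
E
python3 m2.py
```

```text
[ 0.48915799 -0.3622352 ] 0.80811745 [59.914005279541016, 118.6375961303711]
hole [[ 0.51777725 -0.33419911  0.009     ]]
delta tool [ 3.57884007e-01 -1.32481256e-01  1.19745208e-04]
[[ 0.954  0.3   -0.   ]
 [ 0.3   -0.954  0.001]
 [-0.    -0.001 -1.   ]]
[[-0.    -0.96  -0.28   0.077]
 [ 1.    -0.    -0.    -0.   ]
 [ 0.    -0.28   0.96   0.02 ]
 [ 0.     0.     0.     1.   ]]
```

```bash
python3 -m handwheel '[1,0.051,-0.019,0,0, 1,0.051,-0.019,0,0, 1,0.051,-0.019,0,0, 1,0.051,-0.019,0,0, 1,0.051,-0.019,0,0, 1,0.051,-0.019,0,0, 1,0.052,-0.018,0,0, 1,0,0,0.03,-0.168, 1,0,0,0.04,-0.168, 1,0,0,0.04,-0.167, 1,0,0,0,0, 1,0,0,0,0]'
cat > m3.py <<'E'
from m2 import *
c=cam("wrist"); save(c,"w1")
o=observe(); print(o["position"],o["tcp_rot"])
p,a,s=tile(c,np.s_[0:480,0:640]); print(p,a,s)
d=totool(np.r_[p-o["position"][:2],0]); M=R.from_rotvec(o["tcp_rot"]).as_matrix()
print("shift",d.round(4),"tool y ang",np.arctan2(M[1,1],M[0,1]),"want",a-np.pi/2,proj(c,[[*p,.009]]))
E
python3 m3.py
```

```text
clock: 1.75
position: [0.4899, -0.3632, 0.2959]
tcp_rot: [2.89, 1.229, 0.001]
contact_force: [0.3, 0.2, 1.0]
finger_gap: 0.0881
[ 0.49004007 -0.36336982  0.29645163] [2.88844233e+00 1.22972712e+00 2.09297497e-03]
[ 0.51476007 -0.33628918] -0.76718944 [42.253414154052734, 59.61838150024414]
shift [ 0.0367 -0.001   0.    ] tool y ang -0.7658012439199453 want -2.3379858 [[317.55080742 190.56104274]]
```

View pics/w1.png

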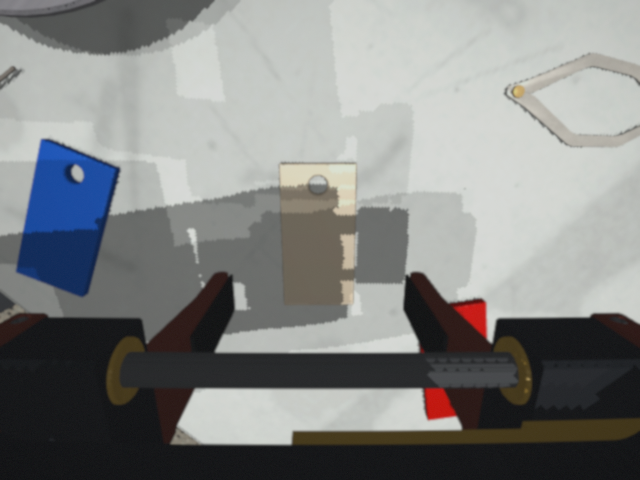

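The tile's corners in the wrist view are (280,163), (356,163), (353,304) and (284,304), with the hole at (318,185). A shadow across the tile cut the colour mask short, so I use the corners instead.

```bash
python3 - <<'E'
from m2 import *
c=cam("wrist"); P=onz(c,[[280,163],[356,163],[353,304],[284,304]],.009)
print(P.round(4).tolist(),np.linalg.norm(P-np.roll(P,1,0),axis=1).round(4)); ctr=P.mean(0)
d=(P[0]+P[1]-P[2]-P[3])[:2]; print(ctr,"hole-end dir",np.arctan2(d[1],d[0]),"hole",onz(c,[318,185],.009))
o=observe(); print("shift",totool(ctr-o["position"]).round(4)); 
M=R.from_rotvec(o["tcp_rot"]).as_matrix(); print("toolx ang",np.arctan2(M[1,0],M[0,0]))
E
```

```text
[[0.5091, -0.3015, 0.009], [0.551, -0.3419, 0.009], [0.4691, -0.4285, 0.009], [0.4263, -0.3872, 0.009]] [0.1192 0.0582 0.1192 0.0595]
[ 0.48889218 -0.36477713  0.009     ] hole-end dir 0.8079014747152924 hole [[ 0.51839231 -0.3338205   0.009     ]]
shift [-0.0019 -0.0007  0.2876]
toolx ang 0.8056519638220576
```

```bash
python3 -m handwheel '[1,-0.002,-0.001,0.04,0, 1,0,0,0.04,0, 1,0,0,0.03,0, 1,0,0,0.002,0, 1,0,0,0,0, 0.5,0,0,0,0, 0.5,0,0,0,0, 0.5,0,0,0,0, 0.5,0,0,0,0, 0.5,0,0,0,0]'; python3 - <<'E'
from m2 import *
o=observe(); print(o["clock"],o["position"],o["finger_gap"],o["contact_force"])
E
```

```text
clock: 3.1
position: [0.4876, -0.3637, 0.1831]
tcp_rot: [2.888, 1.234, 0.001]
contact_force: [-0.1, -0.4, 4.7]
finger_gap: 0.0594
3.1 [ 0.48755805 -0.36372164  0.18311433] 0.05939911053104035 [-0.12142816 -0.38724688  4.69516148]
```

```bash
python3 -m handwheel '[0.5,0,0,-0.03,0, 0.5,0,0,-0.06,0, 0.5,0,0,-0.06,0, 0.5,0.0462,-0.0271,0,0, 0.5,0.0462,-0.0271,0,0, 0.5,0.0462,-0.0271,0,0, 0.5,0.0462,-0.0271,0,0, 0.5,0.0462,-0.0271,0,0, 0.5,0.0462,-0.0271,0,0, 0.5,0,0,0,-0.169, 0.5,0,0,0,-0.169, 0.5,0,0,0,-0.169, 0.5,0,0,0,-0.169, 0.5,0,0,0,0, 0.5,0,0,0,0]'; python3 - <<'E'
from m2 import *
c=cam("wrist"); save(c,"w2"); im=c["im"]; hsv=cv2.cvtColor(im,cv2.COLOR_RGB2HSV)
m=((hsv[...,0]>12)&(hsv[...,0]<32)&(hsv[...,1]>120)&(hsv[...,2]>60)).astype(np.uint8)
n,l,s,ce=cv2.connectedComponentsWithStats(m)
for i in range(1,n):
    if s[i,4]>40: print(s[i],ce[i],onz(c,ce[i],0.09)[0].round(4))
o=observe(); print(o["position"],o["tcp_rot"],o["finger_gap"])
E
```

```text
clock: 4.97
position: [0.5612, -0.0508, 0.3324]
tcp_rot: [-2.319, -2.119, 0.001]
contact_force: [0.7, -0.8, -1.5]
finger_gap: 0.0596
[313 210  19  13 123] [322.90243902 214.49593496] [ 0.5662 -0.0236  0.09  ]
[453 253  26  23 443] [465.71331828 264.44920993] [ 0.6621 -0.0679  0.09  ]
[167 254  25  23 435] [178.74482759 265.21609195] [ 0.4632 -0.0505  0.09  ]
[ 31 280  90  17 799] [ 76.78347935 287.92991239] [ 0.3856 -0.0612  0.09  ]
[171 337  28  68 873] [181.70103093 371.3860252 ] [ 0.4471 -0.1368  0.09  ]
[439 337  29  69 915] [455.87431694 371.01748634] [ 0.6575 -0.1554  0.09  ]
[ 223  420  374   24 5383] [433.74939625 434.59279212] [ 0.6412 -0.2164  0.09  ]
[ 0.5613146  -0.05086326  0.33249715] [-2.31860512e+00 -2.11936041e+00  3.83750559e-04] 0.05961926869654433
```

View pics/w2.png

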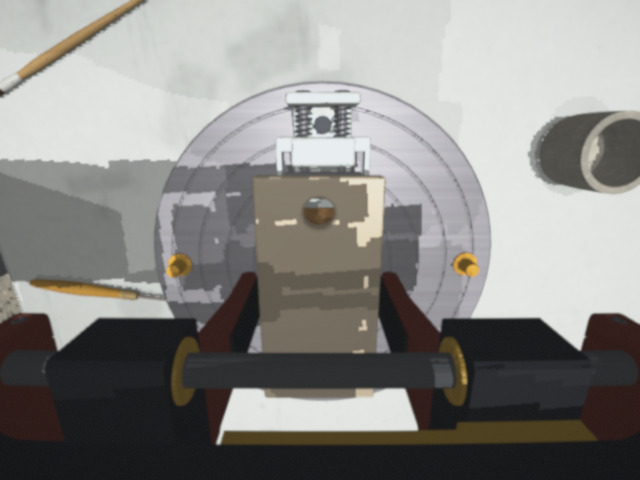

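The wrist view shows the tile held square over the seat, jaw ahead of it at (323,140) and pins at (179,265) and (466,264). The wheel centre comes out at about (0.562, -0.0625) and the head at 1.483 rad, in agreement with the top view. I lower the jaw end onto the roller so the tile pivots in the grip.

```bash
python3 -m handwheel '[0.5,0,0.0018,0.013,0, 0.5,0,0,0.013,0, 0.5,0,0,0,0, 0.5,0,0,0.002,0, 0.5,0,0,0.002,0,0.5,0,0,0,0]';python3 -m handwheel '[0.5,0,0,0.002,0, 0.5,0,0,0.002,0, 0.5,0,0,0,0]'
```

```text
clock: 5.78
position: [0.5633, -0.051, 0.3031]
tcp_rot: [2.316, 2.123, 0.001]
contact_force: [-1.3, 0.4, 2.9]
finger_gap: 0.0597
clock: 6.15
position: [0.5633, -0.0511, 0.2987]
tcp_rot: [2.316, 2.122, 0.0]
contact_force: [-1.2, -0.3, 4.2]
finger_gap: 0.0597
```

```bash
python3 -m handwheel '[0.5,0,0,0.002,0, 0.5,0,0,0.002,0, 0.5,0,0,0,0]'; python3 - <<'E'
from m2 import *
c=cam("wrist"); im=c["im"][60:420,130:510]; 
s=cam("scene"); q=cv2.resize(s["im"][205:305,265:385],(432,360),interpolation=2)
cv2.imwrite("pics/tilt.png",np.hstack([im,q])[:,:,::-1])
E
```

```text
clock: 6.52
position: [0.5633, -0.0511, 0.2945]
tcp_rot: [2.316, 2.123, 0.0]
contact_force: [0.4, -1.0, 3.7]
finger_gap: 0.0599
```

View pics/tilt.png

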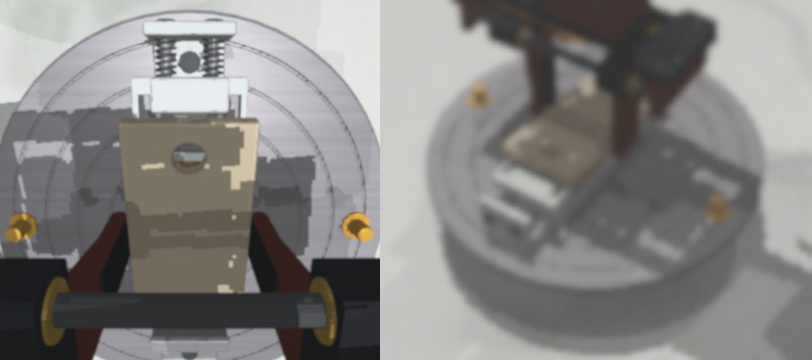

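Left (wrist view): the jaw edge of the tile is now 140 px wide against 132 px before, so it has risen about 11 mm and the tile has pivoted in the grip by about 10–11°. Right (scene view): the tile lies on the roller. I lower it a little more, then slide it toward the hook.

```bash
python3 -m handwheel '[0.5,0,0,0.001,0, 0.5,0,0,0.001,0, 0.5,0,0,0,0]';python3 -m handwheel '[0.5,-0.002,0,0,0, 0.5,-0.002,0,0,0, 0.5,-0.002,0,0,0, 0.5,0,0,0,0]'; python3 -m handwheel '[0.5,-0.002,0,0.0005,0, 0.5,-0.002,0,0.0005,0, 0.5,0,0,0,0]'
```

```text
clock: 7.0
position: [0.5633, -0.051, 0.2927]
tcp_rot: [2.316, 2.123, 0.0]
contact_force: [-0.3, -0.6, 3.8]
finger_gap: 0.0595
clock: 7.5
position: [0.5624, -0.0571, 0.2923]
tcp_rot: [-2.315, -2.122, 0.001]
contact_force: [-0.2, 0.7, -1.4]
finger_gap: 0.0599
clock: 7.88
position: [0.5622, -0.0611, 0.2915]
tcp_rot: [-2.316, -2.122, 0.0]
contact_force: [0.7, 0.4, -1.4]
finger_gap: 0.0595
```

```bash
python3 -m handwheel '[0.5,0,0,0.001,0, 0.5,0,0,0.001,0, 0.5,0,0,0,0]';python3 -m handwheel '[0.5,-0.001,0,0,0, 0.5,-0.001,0,0,0, 0.5,0,0,0,0]'; python3 -m handwheel '[0.5,-0.001,0,0.0003,0, 0.5,-0.001,0,0.0003,0, 0.5,0,0,0,0]'
```

```text
clock: 8.25
position: [0.5623, -0.0611, 0.2912]
tcp_rot: [2.316, 2.122, -0.0]
contact_force: [-5.9, -0.0, 14.6]
finger_gap: 0.0594
clock: 8.62
position: [0.5623, -0.0626, 0.2911]
tcp_rot: [2.316, 2.123, 0.002]
contact_force: [-4.4, 3.4, 13.1]
finger_gap: 0.0596
clock: 9.0
position: [0.5624, -0.0645, 0.2907]
tcp_rot: [2.315, 2.123, 0.002]
contact_force: [-2.9, 3.5, 13.9]
finger_gap: 0.0597
```

```bash
python3 -m handwheel '[0.5,0,0,-0.0005,0, 0.5,-0.001,0,0,0, 0.5,0,0,0,0]'; python3 -m handwheel '[0.5,-0.001,0,0,0, 0.5,0,0,0,0]'; python3 -m handwheel '[0.5,-0.001,0,0,0, 0.5,0,0,0,0]'
```

```text
clock: 9.38
position: [0.5624, -0.0652, 0.2907]
tcp_rot: [2.316, 2.122, 0.003]
contact_force: [-2.5, 6.5, 7.9]
finger_gap: 0.0597
clock: 9.62
position: [0.5624, -0.0656, 0.2907]
tcp_rot: [-2.316, -2.121, -0.005]
contact_force: [-0.5, 11.0, 8.5]
finger_gap: 0.0593
clock: 9.88
position: [0.5623, -0.0659, 0.2907]
tcp_rot: [-2.316, -2.12, -0.006]
contact_force: [0.4, 15.6, 8.2]
finger_gap: 0.0595
```

```bash
python3 -m handwheel '[0.5,0.002,0,0,0, 0.5,0,0,0,0, 1,0,0,0,0, 1,0,0,0,0, 1,0,0,0,0]'; python3 -m handwheel '[1,0,0,-0.03,0, 1,0,0,-0.03,0, 0.23,0.033,0,0,0, 0.23,0,0,0,0, 0.23,0,0,0,0, 0.23,0,0,0,0]'; python3 - <<'E'
from m2 import *
c=cam("wrist"); im=c["im"][60:420,130:510]; 
s=cam("scene"); q=cv2.resize(s["im"][205:305,265:385],(432,360),interpolation=2)
cv2.imwrite("pics/rest.png",np.hstack([im,q])[:,:,::-1])
E
```

```text
clock: 10.5
position: [0.5619, -0.0661, 0.2894]
tcp_rot: [-2.316, -2.123, 0.0]
contact_force: [-0.4, -0.7, -0.2]
finger_gap: 0.0851
clock: 11.25
position: [0.5646, -0.0337, 0.3491]
tcp_rot: [-2.316, -2.122, 0.001]
contact_force: [0.2, 0.1, -0.1]
finger_gap: 0.0514
```

View pics/rest.png

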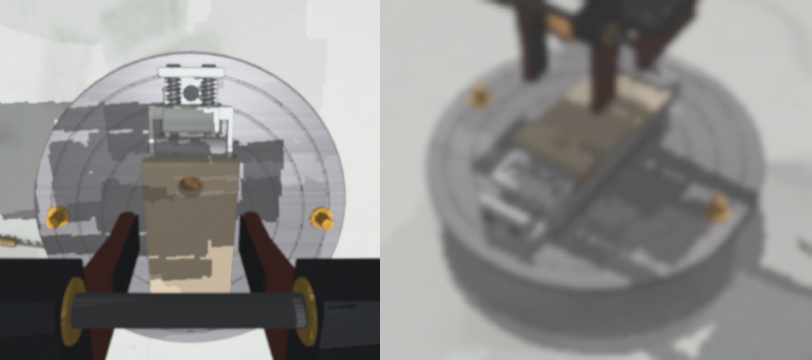

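The tile rests tilted and square with its hook end in, and the hole is seen over the jaw side. Now I press with the two fingertips straddling the tile's centreline.

```bash
python3 -m handwheel '[0.23,0,0,0,0, 0.23,0,0,0,0, 0.23,0,0,0.02,0, 0.23,0,0,0.02,0, 0.23,0,0,0,0]'; python3 -m handwheel '[0.23,0,0,0.002,0, 0.23,0,0,0.002,0, 0.23,0,0,0.001,0, 0.23,0,0,0,0]';  python3 -m handwheel '[0.23,0,0,0.001,0, 0.23,0,0,0.001,0, 0.23,0,0,0,0]'
```

```text
clock: 11.98
position: [0.5647, -0.0331, 0.3088]
tcp_rot: [-2.315, -2.122, 0.002]
contact_force: [-0.7, 0.3, -0.3]
finger_gap: 0.0203
clock: 12.48
position: [0.5649, -0.0329, 0.3057]
tcp_rot: [2.316, 2.122, 0.002]
contact_force: [-1.7, 1.9, 5.2]
finger_gap: 0.0203
clock: 12.85
position: [0.565, -0.033, 0.3032]
tcp_rot: [2.315, 2.122, 0.001]
contact_force: [-0.3, 2.0, 2.8]
finger_gap: 0.0202
```

```bash
for i in 1 2 3 4; do python3 -m handwheel '[0.23,0,0,0.001,0, 0.23,0,0,0.001,0, 0.23,0,0,0,0]' | egrep 'pos|force'; done
```

```text
position: [0.5646, -0.0332, 0.3001]
contact_force: [-0.3, -0.4, 0.3]
position: [0.5647, -0.0331, 0.2984]
contact_force: [0.3, 0.1, 0.3]
position: [0.5647, -0.0331, 0.2965]
contact_force: [-0.1, 0.0, -0.8]
position: [0.5647, -0.0331, 0.2945]
contact_force: [-0.4, -0.5, -0.7]
```

```bash
for i in 1 2 3; do python3 -m handwheel '[0.23,0,0,0.001,0, 0.23,0,0,0.001,0, 0.23,0,0,0,0]' | egrep 'pos|force'; done
```

```text
position: [0.5647, -0.0331, 0.2925]
contact_force: [0.3, 0.6, 0.3]
position: [0.5647, -0.0331, 0.2905]
contact_force: [-0.2, 0.2, -0.2]
position: [0.5648, -0.0331, 0.2885]
contact_force: [-0.4, -0.0, 0.5]
```

```bash
python3 - <<'E'
from m2 import *
c=cam("wrist"); im=c["im"][60:420,130:510]; 
s=cam("scene"); q=cv2.resize(s["im"][205:305,265:385],(432,360),interpolation=2)
cv2.imwrite("pics/press.png",np.hstack([im,q])[:,:,::-1])
E
```

```text
(no output)
```

View pics/press.png

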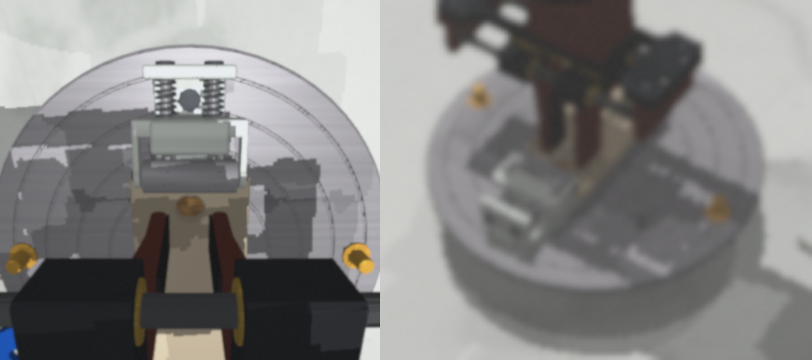

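The roller (190,175) now overlaps the tile's end and the hole is just below it at (190,205), so the tile has snapped in. A gentle firm press will confirm it is flat.

```bash
python3 -m handwheel '[0.23,0,0,0.001,0, 0.23,0,0,0,0]' | egrep 'pos|force'; python3 -m handwheel '[0.23,0,0,0.0007,0, 0.23,0,0,0,0]' | egrep 'pos|force'
```

```text
position: [0.5648, -0.0331, 0.2883]
contact_force: [-3.3, -0.6, 7.5]
position: [0.5649, -0.0331, 0.2883]
contact_force: [-4.1, -0.8, 13.7]
```

The finger stalled at TCP z = 0.2883, so the tips are at 0.106 m. That is exactly the top of a flat clipped tile. Peak press was about 14 N. Now I lift, turn the tool and go over pin_b.

```bash
python3 -m handwheel '[0.23,0,0,-0.03,0, 0.23,0,0,-0.04,0, 0.35,-0.015,0.0525,0,0, 0.35,-0.0153,0.0525,0,0, 0.35,0,0,0,0.1745, 0.35,0,0,0,0.1745, 0.35,0,0,0,0.1745, 0.35,0,0,0,0.1745, 0.35,0,0,0,0.1745, 0.35,0,0,0,0.1745, 0.35,0,0,0,0.1745, 0.35,0,0,0,0.1745, 0.35,0,0,0,0.1745, 0.35,0,0,0,0, 0.35,0,0,0,0]'; cat > pins.py <<'E'
from m2 import *
def pins(c,roi=np.s_[:,:],z=0.085):
    hsv=cv2.cvtColor(c["im"],cv2.COLOR_RGB2HSV)
    m=((hsv[...,0]>12)&(hsv[...,0]<32)&(hsv[...,1]>120)&(hsv[...,2]>60)).astype(np.uint8)
    n,l,s,ce=cv2.connectedComponentsWithStats(m)
    for i in range(1,n):
        X=onz(c,ce[i],z)[0]
        if s[i,4]>8 and abs(np.hypot(X[0]-.562,X[1]+.063)-.105)<.02: print(s[i],ce[i].round(1),X.round(4))
E
python3 - <<'E'
from pins import *
c=cam("wrist"); save(c,"w3"); pins(c); print("top"); pins(cam("top"),z=.0875)
o=observe(); print(o["position"]); M=R.from_rotvec(o["tcp_rot"]).as_matrix(); print("toolx",np.arctan2(M[1,0],M[0,0]))
E
```

```text
clock: 17.95
position: [0.6667, -0.0724, 0.3568]
tcp_rot: [-3.139, 0.131, 0.0]
contact_force: [1.2, -0.2, 0.4]
finger_gap: 0.0311
[310 227  21  21 325] [319.9 237.1] [ 0.6695 -0.0732  0.085 ]
[ 149  422  375   22 5615] [354.8 435. ] [ 0.4755 -0.0898  0.085 ]
top
[ 0.66673716 -0.07238017  0.35686694]
toolx -0.0845666555125625
```

View pics/w3.png

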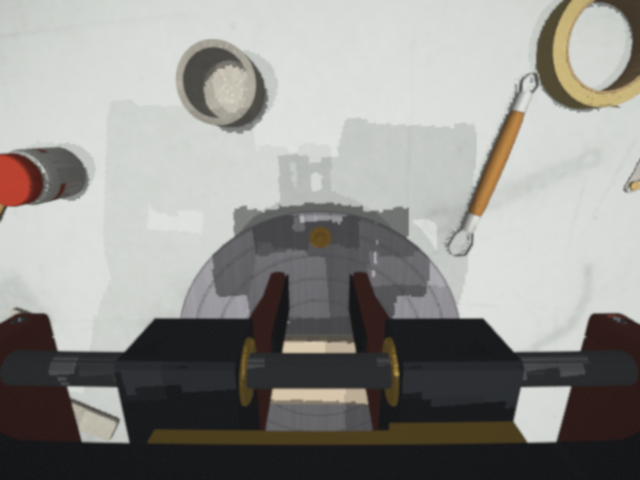

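The pin is at (320,237) in the wrist view, straight ahead of the fingers, and the cup, jar and tools are clear. I descend, close loosely round the pin and turn the wheel along the arc.

```bash
python3 -m handwheel '[0.35,0.001,0,0.035,0, 0.35,0,0,0.035,0, 0.35,0,0,0.025,0, 0.14,0,0,0,0, 0.14,0,0,0,0, 0.14,0,0,0,0]'; python3 -m handwheel '[0.14,-0.0002,-0.0044,0,-0.0415, 0.14,-0.0004,-0.0087,0,-0.083, 0.14,-0.0004,-0.0087,0,-0.083, 0.14,-0.0004,-0.0087,0,-0.083, 0.14,-0.0004,-0.0087,0,-0.083, 0.14,-0.0004,-0.0087,0,-0.083, 0.14,-0.0004,-0.0087,0,-0.083, 0.14,-0.0004,-0.0087,0,-0.083, 0.14,-0.0004,-0.0087,0,-0.083, 0.14,-0.0002,-0.0044,0,-0.0415, 0.14,0,0,0,0]'; python3 - <<'E'
from pins import *
pins(cam("top"),z=.0875)
o=observe(); print(o["position"]); M=R.from_rotvec(o["tcp_rot"]).as_matrix(); print("toolx",np.arctan2(M[1,0],M[0,0]))
E
```

```text
clock: 18.8
position: [0.6682, -0.0725, 0.2633]
tcp_rot: [3.139, -0.136, 0.003]
contact_force: [-0.4, -0.4, -0.5]
finger_gap: 0.0124
clock: 20.18
position: [0.6454, 0.0013, 0.2622]
tcp_rot: [-2.972, -1.019, -0.0]
contact_force: [0.2, 1.3, 0.8]
finger_gap: 0.0119
[341 267   5   5  21] [343. 269.] [ 0.4792 -0.1272  0.0875]
[0.64553018 0.00108281 0.26203755]
toolx 0.6599308496409003
```

```bash
python3 -m handwheel '[0.14,-0.0002,-0.0044,0,-0.0415, 0.14,-0.0004,-0.0087,0,-0.083, 0.14,-0.0004,-0.0087,0,-0.083, 0.14,-0.0004,-0.0087,0,-0.083, 0.14,-0.0004,-0.0087,0,-0.083, 0.14,-0.0004,-0.0087,0,-0.083, 0.14,-0.0004,-0.0087,0,-0.083, 0.14,-0.0004,-0.0087,0,-0.083, 0.14,-0.0004,-0.0087,0,-0.083, 0.14,-0.0004,-0.0087,0,-0.083, 0.14,-0.0004,-0.0087,0,-0.083, 0.14,-0.0002,-0.0044,0,-0.0415, 0.14,0,0,0,0, 0.14,0,0,0,0]'; python3 - <<'E'
from pins import *
c=cam("top"); pins(c,z=.0875)
o=observe(); print(o["position"]); M=R.from_rotvec(o["tcp_rot"]).as_matrix(); print("toolx",np.arctan2(M[1,0],M[0,0]))
E
```

```text
clock: 21.98
position: [0.5622, 0.041, 0.2619]
tcp_rot: [-2.219, -2.224, 0.0]
contact_force: [0.5, -0.9, -0.1]
finger_gap: 0.0125
[354 238   5   5  17] [356.4 240. ] [ 0.5623 -0.1678  0.0875]
[0.56221894 0.04101633 0.26186616]
toolx 1.5728686835282768
```

```bash
python3 -m handwheel '[0.35,0,0,0,0, 0.35,0,0,0,0, 0.35,0,0,-0.05,0, 0.35,0,0,-0.06,0, 0.35,-0.06,0,-0.06,0, 0.35,-0.06,0,0,0, 0.35,-0.06,0,0,0, 0.35,-0.06,0,0,0, 0.35,-0.06,0,0,0, 0.35,-0.05,0,0,0,0.35,0,0,0,0, 0.35,0,0,0,0]'; python3 - <<'E'
from pins import *
c=cam("top"); pins(c,z=.0875)
s=cam("scene"); q=cv2.resize(s["im"][205:305,265:385],(396,330),interpolation=2)
t=cv2.resize(c["im"][195:290,275:370],(396,396),interpolation=2)[33:363]
cv2.imwrite("pics/fin.png",np.hstack([t,q])[:,:,::-1]); save(c,"top2"); save(s,"scene2")
E
```

```text
clock: 23.52
position: [0.5627, -0.2928, 0.4157]
tcp_rot: [-2.219, -2.223, -0.0]
contact_force: [-0.8, 1.0, -0.6]
finger_gap: 0.0306
[354 238   5   5  20] [356.2 240.2] [ 0.5616 -0.1675  0.0875]
[282 240   5   4  17] [283.9 241.6] [0.5618 0.0411 0.0875]
```

View pics/fin.png

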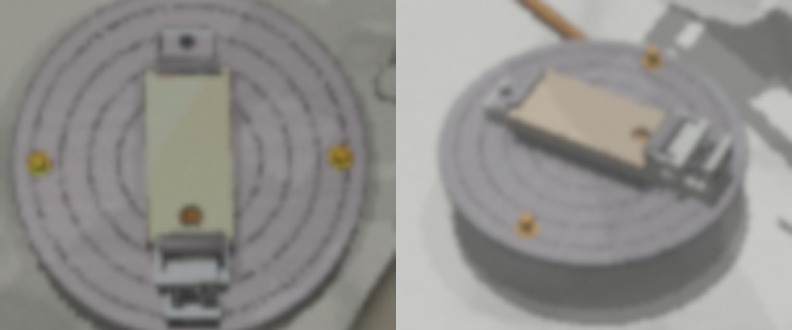

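The tile lies with its hole end toward the front, (190,215) in the left crop, and the two pins are level. I want a close look at the hook end, since the lip's overlap cannot be made out from above at this resolution.

```bash
python3 -m handwheel '[0.35,0.041,0.014,0.02,0, 0.35,0.041,0.014,0.02,0, 0.35,0.041,0.014,0.02,0, 0.35,0.04,0.015,0.025,0, 0.35,0,0,0,0, 0.35,0,0,0,0]'; python3 - <<'E'
from pins import *
c=cam("wrist"); save(c,"w4")
cv2.imwrite("pics/hook.png",cv2.resize(c["im"][60:320,140:540],(800,520),interpolation=2)[:,:,::-1])
for p in [[-.054,.013],[-.06,.0],[-.06,.009],[.06,.009]]:
    for y in(-.023,.023): print(p,y,(2*(proj(c,[[.562-p[0],-.0635+y,.097+p[1]]])[0]-[140,60])).round())
E
```

```text
clock: 24.38
position: [0.6195, -0.1293, 0.3316]
tcp_rot: [2.216, 2.226, -0.0]
contact_force: [-0.6, 0.1, 0.7]
finger_gap: 0.0308
[-0.054, 0.013] -0.023 [346. 274.]
[-0.054, 0.013] 0.023 [346. 110.]
[-0.06, 0.0] -0.023 [366. 267.]
[-0.06, 0.0] 0.023 [367. 113.]
[-0.06, 0.009] -0.023 [366. 272.]
[-0.06, 0.009] 0.023 [368. 111.]
[0.06, 0.009] -0.023 [-28. 271.]
[0.06, 0.009] 0.023 [-51. 112.]
```

View pics/hook.png

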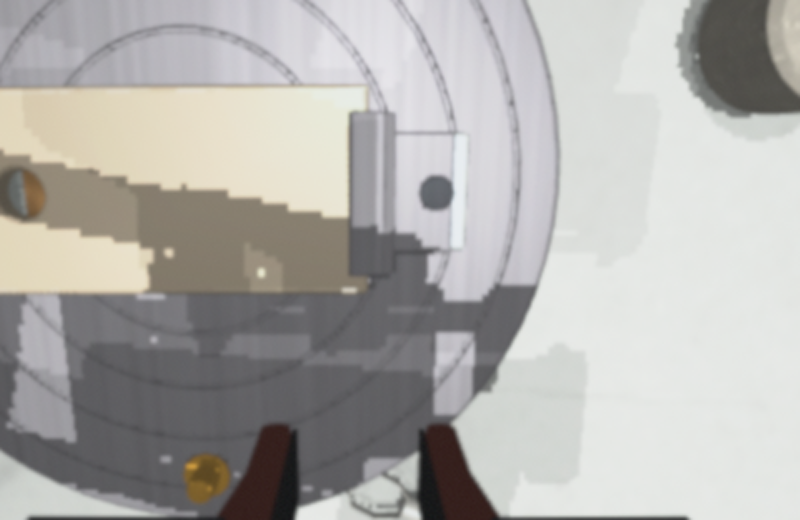

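The lip (349–395, 111–275) clearly overlaps the tile end, whose edge is at x≈368. That is the predicted wall position, and the tile sits square. Last numerical check: the heading from a tile edge, and the bystanders against the first picture.

```bash
python3 - <<'E'
from pins import *
c=cam("wrist"); g=cv2.cvtColor(c["im"],cv2.COLOR_RGB2GRAY).astype(float)
# upper long edge near crop y=86 -> row 103; cols 150..315
cols=np.arange(150,315,3); rows=[95+np.argmax(np.abs(np.diff(cv2.GaussianBlur(g,(3,3),0)[95:111,u]))) +.5 for u in cols]
P=onz(c,np.c_[cols,rows],.106); k=np.polyfit(P[:,0],P[:,1],1); r=P[:,1]-np.polyval(k,P[:,0]); ok=abs(r)<.0015
print("tile edge angle deg",np.degrees(np.arctan(np.polyfit(P[ok,0],P[ok,1],1)[0])),ok.mean())
a=cv2.imread("pics/top1.png").astype(int); b=cv2.imread("pics/top2.png").astype(int)
d=np.abs(a-b).max(2); 
for n,(x0,y0,x1,y1) in dict(red_jar=(230,178,252,200),bowl=(135,212,188,262),cup=(286,156,314,184),tt2=(196,236,222,262),jarblue=(168,279,190,299),jargreen=(188,296,210,316),tt1=(212,276,238,300),blue=(350,292,392,340),red=(455,244,503,284)).items():
    print(n,(d[y0:y1,x0:x1]>40).sum())
o=observe(); print(o["clock"],np.abs(o["joint_vel"]).max())
E
python3 -m handwheel '[0.35,0,0,-0.05,0, 0.35,-0.04,0,-0.03,0, 0.35,-0.06,0,0,0, 0.35,0,0,0,0, 0.35,0,0,0,0]'
```

```text
tile edge angle deg 0.2517942704580317 1.0
red_jar 0
bowl 0
cup 0
tt2 0
jarblue 0
jargreen 0
tt1 0
blue 917
red 0
24.475 0.014105229021729802
clock: 25.1
position: [0.6191, -0.2307, 0.4113]
tcp_rot: [-2.221, -2.222, -0.0]
contact_force: [0.5, -0.4, 0.1]
finger_gap: 0.0311
```

```bash
python3 - <<'E'
from pins import *
def blue(im):
    h=cv2.cvtColor(im,cv2.COLOR_RGB2HSV); m=((h[...,0]>100)&(h[...,0]<125)&(h[...,1]>150)).astype(np.uint8)[235:280,385:450]; return m.sum(),cv2.moments(m)["m10"]/max(1,m.sum())
print(blue(cv2.imread("pics/scene1.png")[:,:,::-1].copy()),blue(cam("scene")["im"]))
pins(cam("top"),z=.0875)
from station import job_done; print(job_done())
E
```

```text
(np.uint64(393), np.float64(34.608142493638674)) (np.uint64(183), np.float64(42.69945355191257))
[282 240   5   4  17] [283.9 241.6] [0.5618 0.0411 0.0875]
the job is handed in; nothing more can be done
None
```

The tile is clipped into the holder and the wheel is turned so the hole end points at the front of the table. I handed the job in at about 25 s on the robot clock.

**What I did**
- I gripped the tile by its long sides and lowered its hole end onto the roller, so it tilted in the fingers. Then I slid the plain end under the lip to the hook's wall; that push reached about 16 N.
- I pressed the hole end with two fingertips until it snapped under the roller, then pressed again at about 14 N, the highest pressing force I read.
- I turned the wheel about 1.66 rad counter-clockwise by pin_b, so the head is near π and the jaw is at the front. Then I released the pin and withdrew.

**Last checks**
- **Seating:** the close-up shows the lip over the tile end, with the tile at the hook's wall. The final press stopped where a flat tile's top should be, at 0.106 m. The tile sits about 1 mm off centre sideways.
- **Heading:** the tile edge is about 0.25° off straight and the pins agree to 0.1°. The pins did not move after I let go.
- **Bystanders:** I compared the top view from before with one from after. One jar at the left front, the jar left behind the wheel, the bowl, the cup, both test tiles and the red look-alike all show no change. I did not identify the jars by number, so I can't say for certain that both left-front jars were in the areas I compared.

**One check disagreed:** the blue look-alike tile showed changes in the top view and was only partly visible in the last scene view. The arm was probably in the way, and I never lowered the gripper near it, but I did not confirm that it stayed put.

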